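# Span-calibrate the balance: load the weight, press the recessed key with the stylus

### The arm

A 6-joint arm with a two-finger parallel gripper is mounted at the origin on the work surface; the furniture and walls round the work are solid. World frame = base frame: x ahead of the robot, y to its left, z up, the work surface at z = 0. Lengths are in m, angles in degrees, forces in N, time in s.
With the tool pointing down it reaches from about 0.35 to 0.875 m from the base axis. Payload 4.2 kg.
Tool frame: the origin (TCP) lies between the finger pads; the fingertips stand 17 mm ahead of it and the grasp point (between the pads) lies 2 mm behind it; z points along the fingers, y is the line along which they close (so a half turn about z gives the same grasp; the last joint's range is limited). The gripper opens to 87 mm and grips with 3 to 60 N. Pads are 19 mm wide; open, the fingers measure 117 mm over their backs; the gripper's body (75 mm by 190 mm) begins 51 mm behind the grasp point.
Start: joints at [91.192, 22.042, 0.453, 0, -68.411, -14.817], TCP at [0.147, 0.607, 0.24] pointing down, gripper open.
Joint ranges: [-179.83, 179.83], [-69.29, 118.12], [-61.27, 80.66], [-181.25, 117.63], [-171.15, -9.14], [-177.46, 177.46]. Speed limits (degrees/s): [159.86, 159.86, 180, 180, 180, 180].

### API

Orientations are given as a 3x3 rotation matrix whose columns are the frame's x, y, z axes.
In Python, from station import r gives the robot as it stands.
- The arm moves only by the tool servo_tool, never from a script. Its argument "targets" is a list of rows, each a list of 5 numbers: the shift along the world's x, y, z in units of 30 mm (1.0 is 30 mm), then the turn about the world's z in rad, then the finger opening in mm, from 0 to 87. In form: [[x, y, z, turn, gripper], ...]. A call has exactly 5 rows; each row is the pose to reach, as a shift and turn from the pose commanded when the call began; what a row does not reach only later rows make up. A row lasts 1/12 s, in which the tool goes at most 41.7 mm and 7.16 degrees, less where a joint would pass 70% of its speed; a pose out of reach is approached as far as the arm can. A call with a gripper value outside its range is refused whole. The fingers move at their own pace and stop on an object; the grip force is fixed at half the most. Time passes only in rows, so rows that repeat a pose let the fingers close, or fill a call up. It gives the time, the measured TCP pose, the force, the opening and the grip force at its end, in the units of the state.
- r.sense(): the state, without advancing time (a new reading comes with each control period).
- r.capture(name): name is "scene" or "top" or "wrist"; returns a dict with "pixels" (480x640x3 uint8, red, green, blue), "fx", "fy", "cx", "cy" (pixels), "dist_coeffs" ([k1, k2, p1, p2, k3] as OpenCV has them; the pictures are not rectified), "world_from_camera" (4x4, takes a point from camera to world coordinates). Camera axes: x right, y down, z forward; pixel columns grow to the right and rows downward; lengths in m; the calibration is good to about 2 mm. A picture is of the moment at which its call begins. There is no depth.
- r.finish_job(): hands the job in; it is judged then, once.
The state is a dict: "time_s": time; "joints": joint angles; "joint_velocities": joint speeds; "effort": joint torques, N m; "tcp_pos": TCP position; "ee_rot": TCP orientation; "wrist_force": force on the tool from outside, world axes, zero at the start; "moment": the same for the moment, N m; "gripper_width": opening from 0.0 (shut) to 1.0 (fully open); "gripper_force": force on a finger pad.
Only numpy, scipy, OpenCV 4.12 (cv2) and the standard library are available. Lean on these libraries where they do the work, as an engineer would, in place of code of your own. Each camera call takes 0.05 s, during which the arm holds its last target. There are 200 camera calls.

### The job

Calibrate the balance: gently set the largest of the three steel weights upright in the middle of its pan and let go of it. With the weight standing there, take the blue stylus out of its stand and use its thin tip to press the small orange key at the bottom of the recessed hole in the front deck, all the way down but without forcing it, and hold it for about a second. Then stand the stylus back in its stand, fully home, leaving the weight on the pan and the other things where they are.

Things in the scene. Friction and masses are not known exactly. Their poses are not given: they have to be found in the camera images.
- lab_balance: Top-loading laboratory balance, white, 212 x 170 mm, fixed to the bench where it stands. Origin: centre of its underside on the bench; its own -x side is the front (display, keys), +x the rear, z up. Rear housing (x -45 to +105) is 48 mm high; the grey front deck (x -107 to -45) is level and 40 mm high.
- pan_centre (a point): Centre of the top face of the balance's round steel pan (100 mm across, 4 mm thick, 56.5 mm above the bench, 30 mm behind the balance's origin along its x). The pan floats on an overload spring, which gives from about 0.4 N on, 3 N/mm, 4 mm of travel straight down, then rigid; the large weight alone sinks it by about 0.5 mm.
- well (a point): Centre of the mouth of the recessed hole in the front deck, level with the deck surface (40 mm above the bench): a vertical round hole 10 mm wide, marked by a thin red ring, too narrow for a finger. It lies 75 mm toward the front of the balance's origin and 56 mm to its -y side, 105 mm in front of the pan centre.
- cal_key_top (a point): Centre of the top of the orange calibration key (7 mm across) at the bottom of that hole, 6 mm below the deck surface when up; it moves with the key.
- cal_key (a joint): Travel of the calibration key in m: 0 up, 0.003 fully down. Spring return; it starts to move at about 1.5 N and is fully down at 5 N, after which it is rigid. It acts from 0.002 on.
- weight_large: The largest steel weight, 200 g, standing upright: a cylinder 30 mm across and 32 mm high with a narrower knob (20 mm across) above it, 48 mm high in all. Origin: centre of its underside; z is its axis. Starts 10 mm deep in its bore in the wooden block, so that 22 mm of the cylinder and the knob stand clear above the block; it is taken round the cylinder.
- weight_medium: Middle steel weight, 100 g, 24 mm across, 41 mm high, same form, in the same block, 45 mm from the large one. Leave it alone. Origin: centre of its underside.
- weight_small: Smallest steel weight, 50 g, 19 mm across, 35 mm high, same form, in the same block, 85 mm from the large one. Leave it alone. Origin: centre of its underside.
- weight_block: Flat wooden block, 144 mm (its x) x 62 mm (its y) x 17 mm high, fixed to the bench, with three bores in a row along its x that hold the weights (10 mm deep, 2 mm wider than the weights). Origin: centre of its underside. The large weight is at x = +43 mm, so fingers that close along the block's y clear the neighbours.
- stylus: Stylus, about 30 g, 121 mm long, standing upright in the stand at the start, tip down. From the tip up: steel tip 4 mm across and 18 mm long, a cone, a steel shank 10 mm across from 28 to 47 mm, an aluminium collar 18 mm across from 47 to 51 mm, a blue handle 11 mm across from 51 to 119 mm. Origin: at the tip; z runs along its axis to the handle.
- stylus_tip (a point): The end of the stylus's thin tip.
- stylus_grip (a point): Point on the stylus's axis in the middle of the upper handle, 90 mm from the tip, where it is best gripped.
- stand: Stylus stand, fixed to the bench: round aluminium pillar 31 mm across on a round dark base 62 mm across, 60 mm high in all. Origin: centre of its underside.
- bore (a point): Centre of the mouth of the stand's vertical bore, on top of the pillar, 60 mm above the bench. The bore is 13 mm wide and 48 mm deep; the stylus's 10 mm shank goes in until the collar rests on the pillar (tip 47 mm below the mouth).
- vial_black_cap: Small sample vial with black cap, 23 mm across, 51 mm high, standing loose behind the balance. Leave it alone.
- vial_white_cap: Small sample vial with white cap, 23 mm across, 51 mm high, standing loose behind the balance. Leave it alone.
- reagent_bottle: Small brown bottle with white cap, 40 mm across, 78 mm high, standing loose behind the balance. Leave it alone.
Mind the look-alikes: they are no part of the job. Leave any red look-alike of the weight_large alone.

How it is judged:
By the outcome, as a careful person would: the job done as asked, in the order asked, and still so for the second after the job is handed in, with the robot touching nothing.
It also fails if it takes over 69 s, if anything falls off the work surface, if the arm or the gripper's body presses on something with over 40 N, if the wrist force passes 120 N, or if a joint passes its speed limit or range.

## Working session

There is one attempt and no reset: what is moved stays moved. The work goes in short steps, Python scripts to look and compute and a tool call to move; the robot and the scene stay as the last step left them, time stands still between calls to the robot, and variables do not carry over. Pictures are saved under pics/ and viewed, at most 12 in all, crops included, and the job is handed in when it is done.

Besides the shell and the picture viewer there is one more tool, called by a JSON object that holds its "api" and its "payload". servo_tool: Moves the arm, as the interface text tells. Its arguments: {"type":"object","properties":{"targets":{"type":"array","items":{"type":"array","items":{"type":"number"}}}},"required":["targets"]}

```bash
mkdir -p pics; ls; cat > h.py <<'E'
import numpy as np, cv2
from station import r
def cap(n,f=None):
    c=r.capture(n); p=np.asarray(c["pixels"])
    if f: cv2.imwrite("pics/"+f,p[:,:,::-1])
    c["K"]=np.array([[c["fx"],0,c["cx"]],[0,c["fy"],c["cy"]],[0,0,1.]]); c["d"]=np.array(c["dist_coeffs"],float); c["T"]=np.array(c["world_from_camera"]); c["p"]=p
    return c
def ray(c,u,v):
    q=cv2.undistortPoints(np.array([[[u,v]]],float),c["K"],c["d"])[0,0]
    return c["T"][:3,3], c["T"][:3,:3]@np.array([q[0],q[1],1])
def onz(c,u,v,z):
    o,d=ray(c,u,v); return o+d*(z-o[2])/d[2]
def proj(c,P):
    Ti=np.linalg.inv(c["T"]); 
    return cv2.projectPoints(np.array(P,float).reshape(-1,1,3),cv2.Rodrigues(Ti[:3,:3])[0],Ti[:3,3],c["K"],c["d"])[0][:,0]
def tri(*l):
    A=np.zeros((3,3));b=np.zeros(3)
    for o,d in l:
        d=d/np.linalg.norm(d);M=np.eye(3)-np.outer(d,d);A+=M;b+=M@o
    return np.linalg.solve(A,b)
E
python3 - <<'E'
from h import *
for n in("scene","top","wrist"):
    c=cap(n,n+"0.png"); print(n,c["fx"],c["T"].round(3).tolist())
s=r.sense();print(s["time_s"],s["tcp_pos"],np.round(s["ee_rot"],3).tolist(),s["gripper_width"])
a=[cv2.imread(f"pics/{n}0.png") for n in("scene","top")]
E
```

```text
pics
scene 589.8201722133521 [[-0.864, 0.214, -0.456, 1.128], [0.503, 0.363, -0.784, 0.955], [-0.002, -0.907, -0.422, 0.598], [0.0, 0.0, 0.0, 1.0]]
top 533.941355874721 [[-0.002, -0.997, 0.073, 0.498], [-1.0, 0.002, -0.003, 0.014], [0.002, -0.073, -0.997, 1.183], [0.0, 0.0, 0.0, 1.0]]
wrist 378.7587839717388 [[-0.236, -0.938, -0.253, 0.217], [-0.972, 0.228, 0.06, 0.591], [0.002, 0.26, -0.966, 0.383], [0.0, 0.0, 0.0, 1.0]]
0.15 [0.14711019 0.60701428 0.23872453] [[0.972, -0.236, -0.0], [-0.236, -0.972, -0.002], [0.0, 0.002, -1.0]] 0.9986255882032058
```

View pics/top0.png

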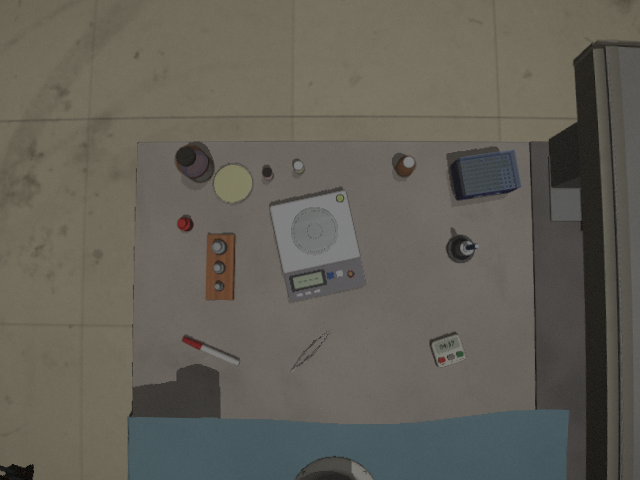

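View pics/scene0.png

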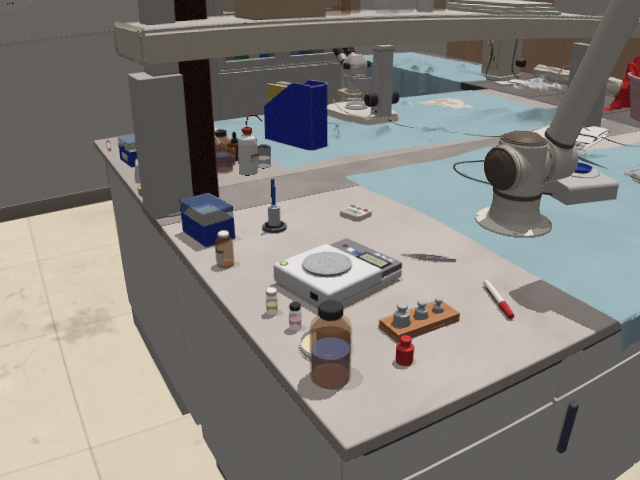

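The top view shows these candidates for the large weight:
- Knob at (219,247) in the block: this is the largest and my choice.
- Medium at (220,268) and small at (220,286).
- Red look-alike at (185,224), which stays untouched.

For the stylus, the blue handle stands in the stand at (462,248). The marker at (210,350) and the tweezers at (310,350) are not it. The red ring of the well is near (350,273). The scene view agrees: large weight at (402,315), stylus at (273,192).

```bash
python3 - <<'E'
from h import *
c=cap("top");s=cap("scene")
p=c["p"].astype(int)
# wooden block
hsv=cv2.cvtColor(c["p"],cv2.COLOR_RGB2HSV)
m=cv2.inRange(hsv,(3,90,60),(20,255,255));m[:, :195]=0;m[:,250:]=0;m[:225]=0;m[310:]=0
n=np.argwhere(m)[:,::-1].astype(np.float32);R=cv2.minAreaRect(n);bx=cv2.boxPoints(R)
P=np.array([onz(c,*q,.017) for q in bx]);print("block",R,P.round(4).tolist(),P.mean(0),np.linalg.norm(P-np.roll(P,1,0),axis=1))
d=P[np.argmax(P[:,0])]
# balance white+grey brightness
g=cv2.cvtColor(c["p"],cv2.COLOR_RGB2GRAY)
for nm,(x0,y0,x1,y1) in dict(bal=(260,180,375,310),wt=(195,215,245,305),sty=(430,215,490,270)).items():
    cv2.imwrite(f"pics/_{nm}.png",cv2.resize(c["p"][y0:y1,x0:x1,::-1],None,fx=4,fy=4,interpolation=cv2.INTER_CUBIC))
a=cv2.imread("pics/_bal.png");b=cv2.imread("pics/_wt.png");d=cv2.imread("pics/_sty.png")
o=np.zeros((580,780,3),np.uint8);o[:520,:460]=a;o[:360,470:670]=b;o[362:582,470:710]=d[:218]
cv2.imwrite("pics/crop1.png",o)
E
```

```text
block ((219.6828155517578, 266.5909423828125), (28.036853790283203, 65.3541259765625), 1.2453641891479492) [[0.4428, 0.2812, 0.017], [0.5859, 0.2797, 0.017], [0.5844, 0.2176, 0.017], [0.4416, 0.2196, 0.017]] [0.51364823 0.24953683 0.017     ] [0.0616373  0.14310392 0.06209692 0.1428178 ]
```

View pics/crop1.png

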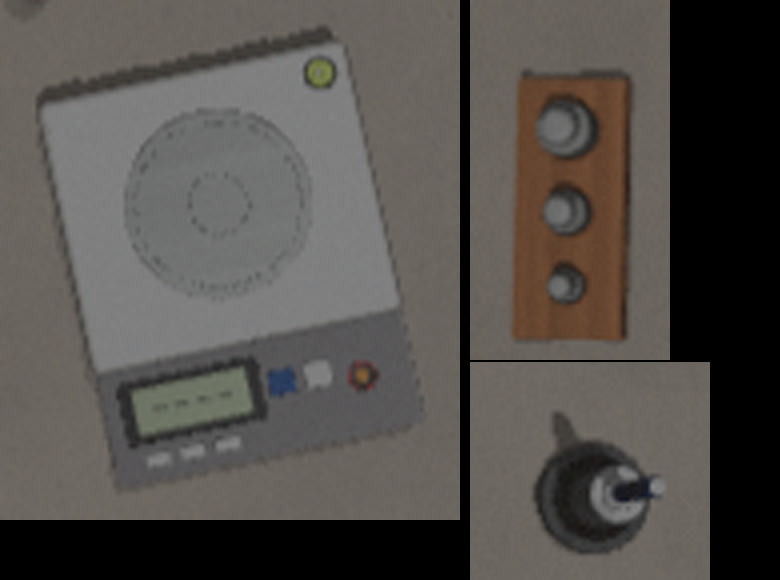

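The crop confirms the choice: the large weight is the first and widest in the block, at about (219,247). The pan centre is near (314.5,231), the well ring near (350.7,274) and the stand base near (460,249).

```bash
python3 - <<'E'
from h import *
c=cap("top");s=cap("scene")
pan=onz(c,314.2,230.7,.0565);w=onz(c,350.4,273.7,.04);print("pan",pan,"well",w,w-pan,np.linalg.norm((w-pan)[:2]))
# expected: well-pan = (-105,-56) in balance frame ->119mm
d=(w-pan)[:2];print("yaw",np.degrees(np.arctan2(d[1],d[0])-np.arctan2(-56,-105)))
# pillar base
print("stand",onz(c,460,249.1,.008))
# blue handle in scene & top
for k,box in((c,(430,215,490,270)),(s,(255,170,290,235))):
    h=cv2.cvtColor(k["p"],cv2.COLOR_RGB2HSV);m=cv2.inRange(h,(105,120,20),(130,255,255));x0,y0,x1,y1=box
    a=np.argwhere(m[y0:y1,x0:x1])[:,::-1]+[x0,y0];print(len(a),a.min(0),a.max(0),a[a[:,1]<a[:,1].min()+3].mean(0),a.mean(0))
for nm,q in(("lw",(.5566,.249,.017)),):
    print(proj(s,[q,(q[0],q[1],.055)]),proj(c,[(q[0],q[1],.055)]))
E
```

```text
pan [0.58853007 0.04137809 0.0565    ] well [ 0.49748157 -0.03552233  0.04      ] [-0.09104849 -0.07690043 -0.0165    ] 0.11917845245216299
yaw 12.112268348379738
stand [ 0.55082797 -0.28044936  0.008     ]
1 [474 247] [474 247] [474. 247.] [474. 247.]
86 [271 179] [274 204] [272.    180.125] [272.51162791 191.5       ]
[[401.36406574 322.4586383 ]
 [402.60412396 304.42806405]] [[216.50723574 245.98624951]]
```

{"api": "servo_tool", "payload": {"targets": [[1.3,-1.2,0,0.1,87],[2.6,-2.4,0,0.2,87],[3.9,-3.6,0,0.226,87],[5.2,-4.8,0,0.226,87],[6.5,-6,0,0.226,87]]}}

```text
time_s: 0.77
tcp_pos: [0.3012, 0.4646, 0.2397]
ee_rot: [[1.0, -0.011, 0.0], [-0.011, -1.0, 0.0], [0.0, -0.0, -1.0]]
wrist_force: [0.3, 1.3, 0.8]
gripper_width: 1.001
gripper_force: 0.0
```

{"api": "servo_tool", "payload": {"targets": [[1.3,-1.2,0,0,87],[2.6,-2.4,0,0,87],[3.9,-3.6,0,0,87],[5.2,-4.8,0,0,87],[5.2,-5.8,0,0,87]]}}

```text
time_s: 1.18
tcp_pos: [0.4451, 0.3158, 0.2395]
ee_rot: [[1.0, -0.012, 0.001], [-0.012, -1.0, 0.001], [0.001, -0.001, -1.0]]
wrist_force: [1.9, -0.1, -0.3]
gripper_width: 0.997
gripper_force: 0.0
```

{"api": "servo_tool", "payload": {"targets": [[0,0,0,0,87],[0,0,0,0,87],[0,0,0,0,87],[0,0,0,0,87],[0,0,0,0,87]]}}

```text
time_s: 1.6
tcp_pos: [0.4422, 0.3177, 0.2396]
ee_rot: [[1.0, -0.01, 0.0], [-0.01, -1.0, 0.0], [0.0, -0.0, -1.0]]
wrist_force: [0.3, 0.3, 0.5]
gripper_width: 0.999
gripper_force: 0.0
```

```bash
python3 - <<'E'
from h import *
w=cap("wrist","wrist1.png");s=r.sense();print(s["time_s"],s["tcp_pos"],np.round(s["ee_rot"],3).tolist(),s["wrist_force"])
print(proj(w,[(.5566,.249,.055)]))
E
```

```text
1.65 [0.44216435 0.31765595 0.23953836] [[1.0, -0.01, 0.0], [-0.01, -1.0, 0.0], [0.0, -0.0, -1.0]] [-0.26031518 -0.19362834  0.06177472]
[[400.75510197  82.09185195]]
```

View pics/wrist1.png

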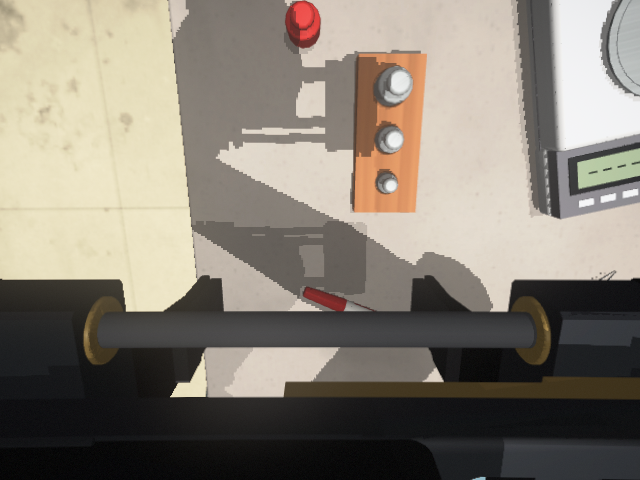

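The wrist view shows the large weight's knob at about (399,82), against a prediction of (401,82). The red look-alike is at (303,22) and the medium weight at (389,139).

{"api": "servo_tool", "payload": {"targets": [[0.95,-0.57,0,0,87],[1.9,-1.15,0,0,87],[2.3,-1.4,0,0,87],[2.3,-1.4,0,0,87],[2.3,-1.4,0,0,87]]}}

```text
time_s: 2.07
tcp_pos: [0.5117, 0.2748, 0.239]
ee_rot: [[1.0, -0.012, -0.001], [-0.012, -1.0, -0.0], [-0.001, 0.0, -1.0]]
wrist_force: [-1.0, -0.4, 0.7]
gripper_width: 1.002
gripper_force: 0.0
```

```bash
python3 - <<'E'
from h import *
w=cap("wrist");s=r.sense();print(s["tcp_pos"])
print(proj(w,[(.5566,.249,.055),(.5566,.249,.017)]))
h=cv2.cvtColor(w["p"],cv2.COLOR_RGB2HSV);m=cv2.inRange(h,(5,90,80),(20,255,255));m[240:]=0
k,l,st,_=cv2.connectedComponentsWithStats(m);i=1+np.argmax(st[1:,4]);n=np.argwhere(l==i)[:,::-1].astype(np.float32)
P=np.array([onz(w,*q,.017) for q in cv2.boxPoints(cv2.minAreaRect(n))]);print("block",P.round(4).tolist(),P.mean(0),np.linalg.norm(P-np.roll(P,1,0),axis=1))
u,v=proj(w,[(.5566,.249,.055)])[0].astype(int);x0,y0=max(u-60,0),max(v-60,0)
C=w["p"][y0:v+60,x0:u+60];C=cv2.resize(C,None,fx=4,fy=4,interpolation=cv2.INTER_CUBIC);print(x0,y0);cv2.imwrite("pics/wcrop.png",C[:,:,::-1])
E
```

```text
[0.51124256 0.27500538 0.23922066]
[[346.2434183  170.08228036]
 [343.23441904 166.8288993 ]]
block [[0.5861, 0.2801, 0.017], [0.5853, 0.2206, 0.017], [0.4851, 0.2178, 0.017], [0.4859, 0.2818, 0.017]] [0.53560807 0.25007838 0.017     ] [0.10023263 0.05958715 0.10026638 0.06410349]
286 110
```

View pics/wcrop.png

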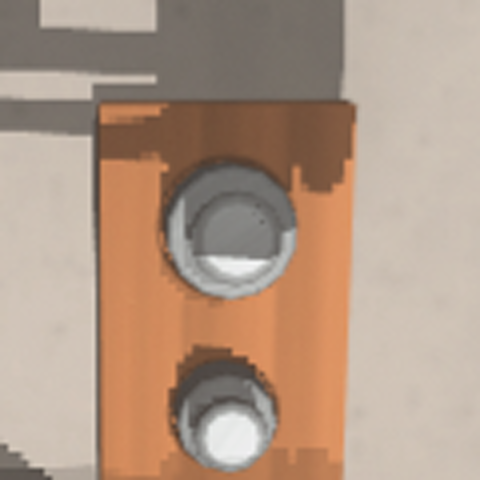

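Crop: the large weight's cylinder top is at about (343.4,167.4) and the knob at (344.9,168.9). That is within 1.5 px of the prediction, and the grasp line is clear.

{"api": "servo_tool", "payload": {"targets": [[0.8,-0.42,-0.8,0,65],[1.53,-0.83,-1.6,0,60],[1.53,-0.83,-2.9,0,60],[1.53,-0.83,-4.2,0,60],[1.53,-0.83,-5,0,60]]}}

```text
time_s: 2.53
tcp_pos: [0.5551, 0.2492, 0.0858]
ee_rot: [[1.0, -0.012, -0.005], [-0.012, -1.0, -0.002], [-0.005, 0.002, -1.0]]
wrist_force: [-0.5, 0.2, -0.4]
gripper_width: 0.731
gripper_force: 0.0
```

{"api": "servo_tool", "payload": {"targets": [[0,0,-0.7,0,60],[0,0,-1.2,0,60],[0,0,-1.5,0,60],[0,0,-1.7,0,60],[0,0,-1.7,0,60]]}}

```text
time_s: 2.95
tcp_pos: [0.5569, 0.2501, 0.0379]
ee_rot: [[1.0, -0.011, -0.001], [-0.011, -1.0, -0.001], [-0.001, 0.001, -1.0]]
wrist_force: [0.2, -0.3, -0.7]
gripper_width: 0.69
gripper_force: 0.0
```

```bash
python3 - <<'E'
from h import *
s=r.sense();print(s["time_s"],s["tcp_pos"],s["wrist_force"],s["gripper_width"])
E
```

```text
2.95 [0.55692457 0.25009151 0.03788547] [ 0.18141068 -0.26960696 -0.65057621] 0.6896537568848669
```

{"api": "servo_tool", "payload": {"targets": [[0.02,0,-0.05,0,45],[0.02,0,-0.05,0,25],[0.02,0,-0.05,0,25],[0.02,0,-0.05,0,25],[0.02,0,-0.05,0,25]]}}

```text
time_s: 3.37
tcp_pos: [0.5586, 0.2498, 0.0377]
ee_rot: [[1.0, -0.012, 0.001], [-0.012, -1.0, 0.001], [0.001, -0.001, -1.0]]
wrist_force: [-0.3, 0.0, 0.4]
gripper_width: 0.396
gripper_force: 0.0
```

{"api": "servo_tool", "payload": {"targets": [[0,0,0,0,25],[0,0,0,0,25],[0,0,0,0,25],[0,0,0,0,25],[0,0,0,0,25]]}}

```text
time_s: 3.78
tcp_pos: [0.5585, 0.2497, 0.0375]
ee_rot: [[1.0, -0.012, 0.001], [-0.012, -1.0, 0.0], [0.001, -0.0, -1.0]]
wrist_force: [-1.0, -0.0, 4.6]
gripper_width: 0.332
gripper_force: 30.0
```

```bash
python3 - <<'E'
from h import *
s=r.sense();print(s["time_s"],s["tcp_pos"],s["wrist_force"],s["gripper_width"]*87,s["gripper_force"])
E
```

```text
3.7833 [0.55854052 0.24968429 0.03751   ] [-9.61750417e-01 -3.79093084e-04  4.56490494e+00] 28.898133393550705 30.00077004544437
```

{"api": "servo_tool", "payload": {"targets": [[0,0,0.3,0,25],[0,0,0.8,0,25],[0,0,1.8,0,25],[0,-0.4,3,0,25],[0,-1.6,3.6,0,25]]}}

```text
time_s: 4.2
tcp_pos: [0.5606, 0.2052, 0.149]
ee_rot: [[1.0, -0.006, 0.007], [-0.006, -1.0, 0.004], [0.007, -0.004, -1.0]]
wrist_force: [2.3, 0.1, -0.5]
gripper_width: 0.333
gripper_force: 30.0
```

{"api": "servo_tool", "payload": {"targets": [[-0.2,-0.5,0.6,0,25],[-0.7,-0.6,1.5,0,25],[-1.2,-0.7,2.4,0,25],[-1.2,-0.7,2.4,0,25],[-1.2,-0.7,2.4,0,25]]}}

```text
time_s: 4.62
tcp_pos: [0.5222, 0.1808, 0.2188]
ee_rot: [[1.0, -0.012, 0.003], [-0.012, -1.0, 0.003], [0.003, -0.003, -1.0]]
wrist_force: [0.3, 0.1, -2.7]
gripper_width: 0.332
gripper_force: 30.0
```

```bash
python3 - <<'E'
from h import *
w=cap("wrist","wrist2.png");t=cap("top");s=r.sense();print(s["time_s"],s["tcp_pos"],s["wrist_force"],s["gripper_width"]*87,s["gripper_force"])
print(proj(w,[(.5885,.0414,.0565),(.4975,-.0355,.04)]))
E
```

```text
4.7167 [0.52161253 0.18048455 0.21598288] [-0.19995113  0.32649888 -3.14187673] 28.81713323713411 29.99955167993903
[[495.06438692 143.20200753]
 [563.59769941 248.40519002]]
```

View pics/wrist2.png

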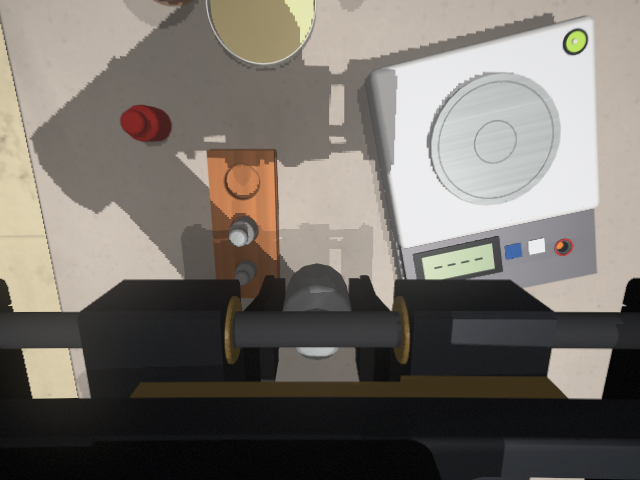

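The weight is held in the fingers at (317,310). The pan centre is at (495,141.5), predicted (495,143), and the well at (563,247), predicted (563.6,248). Both match within 1.5 px.

{"api": "servo_tool", "payload": {"targets": [[0.5,-1.1,0,0,25],[1,-2.2,0,0,25],[1.5,-3.3,0,0,25],[2.1,-4.4,-0.2,0,25],[2.25,-4.64,-1,0,25]]}}

```text
time_s: 5.13
tcp_pos: [0.5938, 0.0379, 0.1883]
ee_rot: [[1.0, -0.015, 0.006], [-0.015, -1.0, -0.001], [0.006, 0.001, -1.0]]
wrist_force: [0.9, 1.0, -0.9]
gripper_width: 0.333
gripper_force: 30.0
```

{"api": "servo_tool", "payload": {"targets": [[0,0,-1,0,25],[0,0,-1.9,0,25],[0,0,-2.5,0,25],[0,0,-2.7,0,25],[0,0,-2.7,0,25]]}}

```text
time_s: 5.55
tcp_pos: [0.5883, 0.0409, 0.1025]
ee_rot: [[1.0, -0.012, -0.007], [-0.012, -1.0, -0.002], [-0.007, 0.002, -1.0]]
wrist_force: [0.2, -0.0, -1.5]
gripper_width: 0.331
gripper_force: 30.0
```

{"api": "servo_tool", "payload": {"targets": [[0,0,0,0,25],[0,0,0,0,25],[0,0,0,0,25],[0,0,0,0,25],[0,0,0,0,25]]}}

```text
time_s: 5.97
tcp_pos: [0.5903, 0.0417, 0.1071]
ee_rot: [[1.0, -0.012, 0.002], [-0.012, -1.0, 0.001], [0.002, -0.001, -1.0]]
wrist_force: [0.5, 0.1, -1.0]
gripper_width: 0.331
gripper_force: 30.0
```

```bash
python3 - <<'E'
from h import *
s=r.sense();print(s["time_s"],s["tcp_pos"],s["wrist_force"],s["gripper_width"]*87,s["gripper_force"])
t=cap("top");sc=cap("scene")
a=cv2.resize(t["p"][185:285,265:365],None,fx=4,fy=4,interpolation=cv2.INTER_CUBIC);b=cv2.resize(sc["p"][200:300,270:365],None,fx=4,fy=4,interpolation=cv2.INTER_CUBIC)
cv2.imwrite("pics/place.png",np.hstack([a,b])[:,:,::-1])
E
```

```text
5.9667 [0.59025419 0.04168575 0.10711195] [ 0.46990422  0.08002835 -0.98153111] 28.76594071289098 29.999676682054996
```

View pics/place.png

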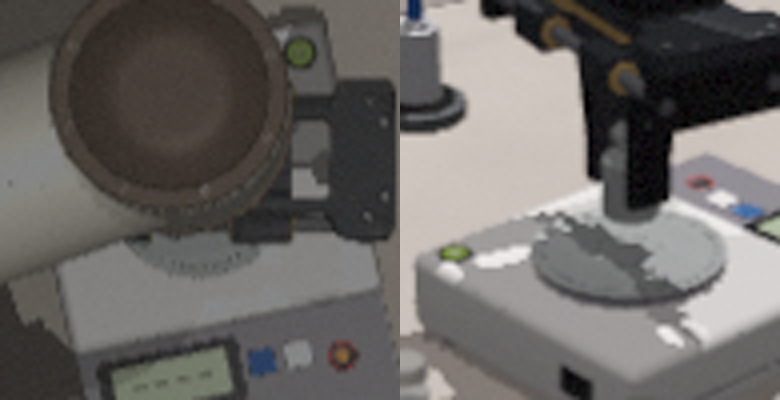

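The scene crop shows the weight upright in the fingers, about 20 mm above the pan. I'll lower it slowly.

{"api": "servo_tool", "payload": {"targets": [[-0.03,0,-0.2,0,25],[-0.03,0,-0.4,0,25],[-0.03,0,-0.5,0,25],[-0.03,0,-0.57,0,25],[-0.03,0,-0.57,0,25]]}}

```text
time_s: 6.48
tcp_pos: [0.5885, 0.0413, 0.088]
ee_rot: [[1.0, -0.012, -0.002], [-0.012, -1.0, -0.001], [-0.002, 0.001, -1.0]]
wrist_force: [-0.7, -0.5, -2.2]
gripper_width: 0.329
gripper_force: 30.0
```

{"api": "servo_tool", "payload": {"targets": [[0,0,-0.02,0,25],[0,0,-0.04,0,25],[0,0,-0.05,0,25],[0,0,-0.06,0,25],[0,0,-0.06,0,25]]}}

```text
time_s: 6.9
tcp_pos: [0.589, 0.0415, 0.0872]
ee_rot: [[1.0, -0.012, 0.0], [-0.012, -1.0, 0.0], [0.0, -0.0, -1.0]]
wrist_force: [-1.2, -0.5, -2.1]
gripper_width: 0.33
gripper_force: 30.0
```

```bash
python3 - <<'E'
from h import *
s=r.sense();print(s["time_s"],s["tcp_pos"],s["wrist_force"],s["gripper_width"]*87,s["gripper_force"])
E
```

```text
6.9 [0.58898598 0.04145186 0.0872253 ] [-1.23436787 -0.46817786 -2.0690465 ] 28.700277276657314 29.999542627483606
```

{"api": "servo_tool", "payload": {"targets": [[0,0,-0.015,0,25],[0,0,-0.015,0,25],[0,0,-0.015,0,25],[0,0,-0.015,0,25],[0,0,-0.015,0,25]]}}

```text
time_s: 7.32
tcp_pos: [0.5891, 0.0415, 0.0869]
ee_rot: [[1.0, -0.012, 0.0], [-0.012, -1.0, 0.0], [0.0, -0.0, -1.0]]
wrist_force: [-0.2, 0.8, -1.3]
gripper_width: 0.333
gripper_force: 30.0
```

{"api": "servo_tool", "payload": {"targets": [[0,0,-0.015,0,25],[0,0,-0.015,0,25],[0,0,-0.015,0,25],[0,0,-0.015,0,25],[0,0,-0.015,0,25]]}}

```text
time_s: 7.73
tcp_pos: [0.589, 0.0415, 0.0864]
ee_rot: [[1.0, -0.012, 0.0], [-0.012, -1.0, 0.0], [0.0, -0.0, -1.0]]
wrist_force: [-0.9, 0.8, -0.3]
gripper_width: 0.335
gripper_force: 30.0
```

{"api": "servo_tool", "payload": {"targets": [[0,0,-0.015,0,25],[0,0,-0.015,0,25],[0,0,-0.015,0,25],[0,0,-0.015,0,25],[0,0,-0.015,0,25]]}}

```text
time_s: 8.15
tcp_pos: [0.5891, 0.0415, 0.086]
ee_rot: [[1.0, -0.012, 0.0], [-0.012, -1.0, 0.0], [0.0, -0.0, -1.0]]
wrist_force: [-0.1, 0.8, 1.7]
gripper_width: 0.33
gripper_force: 30.0
```

{"api": "servo_tool", "payload": {"targets": [[0,0,0.012,0,25],[0,0,0.012,0,28],[0,0,0.012,0,30],[0,0,0.012,0,33],[0,0,0.012,0,38]]}}

```text
time_s: 8.57
tcp_pos: [0.5888, 0.0414, 0.0859]
ee_rot: [[1.0, -0.012, -0.0], [-0.012, -1.0, 0.0], [-0.0, 0.0, -1.0]]
wrist_force: [0.6, 0.1, 0.1]
gripper_width: 0.394
gripper_force: 0.0
```

{"api": "servo_tool", "payload": {"targets": [[0,0,0,0,45],[0,0,0,0,55],[0,0,0,0,60],[0,0,0,0,60],[0,0,0.3,0,60]]}}

```text
time_s: 8.98
tcp_pos: [0.5876, 0.0411, 0.0937]
ee_rot: [[1.0, -0.012, -0.004], [-0.012, -1.0, -0.001], [-0.004, 0.001, -1.0]]
wrist_force: [-0.1, 0.2, -0.2]
gripper_width: 0.662
gripper_force: 0.0
```

{"api": "servo_tool", "payload": {"targets": [[0,0,0.6,0,60],[0,0,1.5,0,60],[0,0,2.6,0,60],[-1,-0.3,3.2,0,60],[-2.2,-0.7,3.2,0,60]]}}

```text
time_s: 9.4
tcp_pos: [0.5268, 0.0214, 0.1963]
ee_rot: [[1.0, -0.01, 0.011], [-0.01, -1.0, 0.002], [0.011, -0.002, -1.0]]
wrist_force: [-0.5, 0.3, 0.4]
gripper_width: 0.692
gripper_force: 0.0
```

{"api": "servo_tool", "payload": {"targets": [[0,-1.1,0,0,60],[0,-2.2,0,0,60],[0,-2.8,0,0,60],[0,-2.8,0,0,60],[0,-2.8,0,0,60]]}}

```text
time_s: 9.82
tcp_pos: [0.5229, -0.0642, 0.1918]
ee_rot: [[1.0, -0.014, 0.001], [-0.014, -1.0, 0.0], [0.001, -0.0, -1.0]]
wrist_force: [0.3, 0.5, 0.4]
gripper_width: 0.69
gripper_force: 0.0
```

```bash
python3 - <<'E'
from h import *
s=r.sense();print(s["time_s"],s["tcp_pos"],s["wrist_force"],s["gripper_width"]*87,s["joints"])
w=cap("wrist");t=cap("top");sc=cap("scene")
o=np.zeros((600,800,3),np.uint8);o[:360,:480]=cv2.resize(w["p"],(480,360));
o[:300,490:790]=cv2.resize(t["p"][185:285,265:365],(300,300));o[365:600,:320]=cv2.resize(sc["p"][210:290,270:379],(320,235))
o[365:600,330:730]=cv2.resize(w["p"][0:235,0:400],(400,235))
cv2.imwrite("pics/after.png",o[:,:,::-1])
print(proj(w,[(.5895,.0414,.0565),(.4975,-.0355,.04),(.55,-.2805,.06),(.55,-.2805,.134)]))
E
```

```text
9.8167 [ 0.52294529 -0.06423652  0.19182759] [0.30515586 0.49314498 0.35234102] 59.99573060345879 [ 1.06527278e+01  1.48877640e+01 -1.73892606e+01 -2.49689940e-04
 -5.76637885e+01  7.85610988e+01]
[[168.07198076 147.52047776]
 [282.41872064 261.19745333]
 [615.27276406 196.69655949]
 [722.92974736 216.92719885]]
```

View pics/after.png

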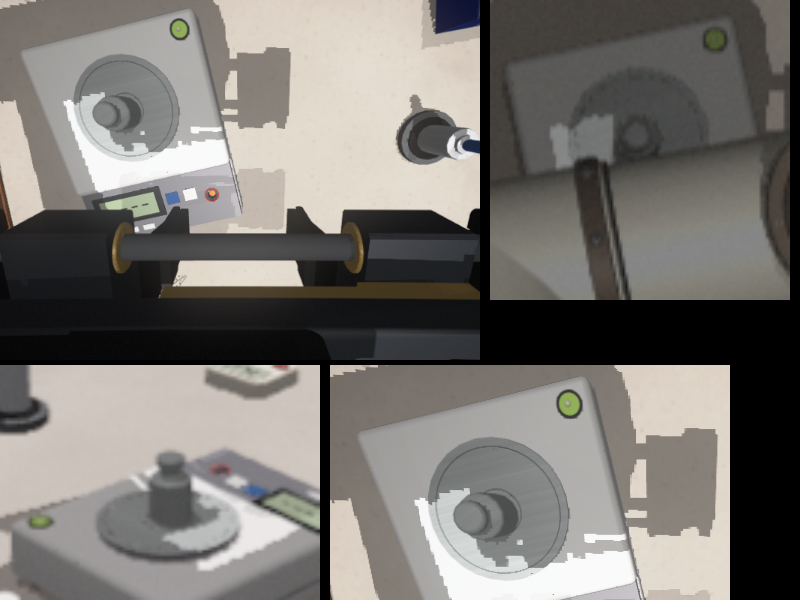

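The weight stands upright and released near the pan centre (inner ring concentric with it). In the wrist view the well is at about (282,259) and the stand's pillar top at about (616,193). I'm moving over beside the stylus.

{"api": "servo_tool", "payload": {"targets": [[-0.2,-1.2,0.1,0,60],[-0.4,-2.4,0.3,0,60],[-0.6,-3.6,0.3,0,60],[-0.8,-4.8,0.3,0,60],[-1,-6,0.3,0,60]]}}

```text
time_s: 10.38
tcp_pos: [0.4931, -0.244, 0.2004]
ee_rot: [[1.0, -0.009, 0.0], [-0.009, -1.0, -0.0], [0.0, 0.0, -1.0]]
wrist_force: [1.5, 0.3, 0.2]
gripper_width: 0.693
gripper_force: 0.0
```

{"api": "servo_tool", "payload": {"targets": [[-0.4,-1.2,0,0,60],[-0.4,-1.2,0,0,60],[-0.4,-1.2,0,0,60],[-0.4,-1.2,0,0,60],[-0.4,-1.2,0,0,60]]}}

```text
time_s: 10.8
tcp_pos: [0.4815, -0.2783, 0.2001]
ee_rot: [[1.0, -0.01, 0.0], [-0.01, -1.0, 0.0], [0.0, -0.0, -1.0]]
wrist_force: [0.3, 0.3, 0.3]
gripper_width: 0.684
gripper_force: 0.0
```

```bash
python3 - <<'E'
from h import *
s=r.sense();print(s["time_s"],s["tcp_pos"],s["wrist_force"])
w=cap("wrist");sc=cap("scene");np.save("w.npy",w["p"])
pr=proj(w,[(.5508,-.2804,.06),(.5508,-.2804,.09),(.5508,-.2804,.132)]);print(pr)
for k,n in((w,"w"),(sc,"s")):
    h=cv2.cvtColor(k["p"],cv2.COLOR_RGB2HSV);m=cv2.inRange(h,(100,110,20),(130,255,255))
    if n=="s": m[:170]=0;m[240:]=0;m[:,:255]=0;m[:,290:]=0
    else: m[300:]=0
    K,l,st,ce=cv2.connectedComponentsWithStats(m)
    for i in range(1,K):
        if st[i,4]>20: print(n,st[i],ce[i])
u,v=pr[1].astype(int);x0,y0=u-90,max(v-110,0)
cv2.imwrite("pics/sty.png",cv2.resize(w["p"][y0:y0+190,x0:x0+180],None,fx=3,fy=3,interpolation=cv2.INTER_CUBIC)[:,:,::-1]);print(x0,y0)
E
```

```text
10.8 [ 0.48151609 -0.2783191   0.20014524] [0.31432558 0.25142279 0.32323468]
[[318.84469916 141.55965988]
 [319.08304203 141.93102944]
 [319.52919129 142.62617199]]
s [271 179   4  26  86] [272.51162791 191.5       ]
229 31
```

View pics/sty.png

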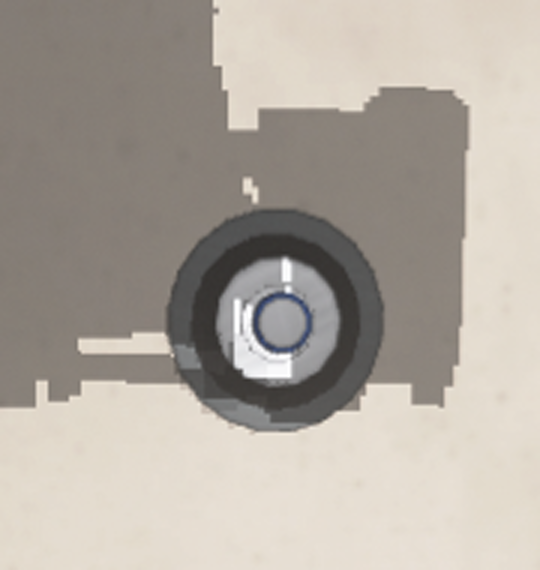

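The wrist crop shows the stylus end-on: handle top at about (322.7,138.1), pillar top at about (321.5,137.8). By ray casting that gives x ≈ 0.5535, y ≈ -0.282.

{"api": "servo_tool", "payload": {"targets": [[0.8,-0.05,0,0,50],[1.8,-0.1,0,0,50],[2.4,-0.13,0,0,50],[2.4,-0.13,0,0,50],[2.4,-0.13,-0.6,0,50]]}}

```text
time_s: 11.32
tcp_pos: [0.5563, -0.2831, 0.1852]
ee_rot: [[1.0, -0.009, 0.007], [-0.009, -1.0, -0.003], [0.007, 0.003, -1.0]]
wrist_force: [1.1, -0.6, 1.4]
gripper_width: 0.578
gripper_force: 0.0
```

{"api": "servo_tool", "payload": {"targets": [[0,0,-0.9,0,50],[0,0,-1.7,0,50],[0,0,-2.4,0,50],[0,0,-2.7,0,50],[0,0,-2.7,0,50]]}}

```text
time_s: 11.73
tcp_pos: [0.5514, -0.2822, 0.0988]
ee_rot: [[1.0, -0.011, -0.005], [-0.011, -1.0, 0.002], [-0.005, -0.002, -1.0]]
wrist_force: [-0.4, 0.1, 0.0]
gripper_width: 0.576
gripper_force: 0.0
```

{"api": "servo_tool", "payload": {"targets": [[0,0,0,0,50],[0,0,0,0,40],[0,0,0,0,30],[0,0,0,0,20],[0,0,0,0,15]]}}

```text
time_s: 12.15
tcp_pos: [0.5534, -0.2836, 0.1022]
ee_rot: [[1.0, -0.012, 0.002], [-0.012, -1.0, -0.0], [0.002, 0.0, -1.0]]
wrist_force: [0.1, -0.6, -0.4]
gripper_width: 0.36
gripper_force: 0.0
```

```bash
python3 - <<'E'
from h import *
s=r.sense();print(s["time_s"],s["tcp_pos"],s["wrist_force"],s["gripper_width"]*87,s["gripper_force"])
E
```

```text
12.15 [ 0.55336567 -0.28359128  0.10222715] [ 0.05160155 -0.6235408  -0.411101  ] 31.304694918576885 0.0
```

{"api": "servo_tool", "payload": {"targets": [[0,0.03,0,0,11],[0,0.03,0,0,8],[0,0.03,0,0,8],[0,0.03,0,0,8],[0,0.03,0,0,8]]}}

```text
time_s: 12.57
tcp_pos: [0.5529, -0.2826, 0.1012]
ee_rot: [[1.0, -0.012, -0.0], [-0.012, -1.0, -0.0], [-0.0, 0.0, -1.0]]
wrist_force: [0.3, -0.1, 1.3]
gripper_width: 0.119
gripper_force: 30.0
```

{"api": "servo_tool", "payload": {"targets": [[0,0,0,0,8],[0,0,0,0,8],[0,0,0,0,8],[0,0,0,0,8],[0,0,0,0,8]]}}

```text
time_s: 12.98
tcp_pos: [0.5529, -0.2826, 0.1012]
ee_rot: [[1.0, -0.012, 0.0], [-0.012, -1.0, -0.0], [0.0, 0.0, -1.0]]
wrist_force: [-0.7, 1.1, 1.6]
gripper_width: 0.118
gripper_force: 30.0
```

```bash
python3 - <<'E'
from h import *
s=r.sense();print(s["time_s"],s["tcp_pos"],s["wrist_force"],s["moment"],s["gripper_width"]*87,s["gripper_force"])
E
```

```text
12.9833 [ 0.55292881 -0.28260142  0.10123073] [-0.71928739  1.05711141  1.62037723] [ 0.05175702  0.03437816 -0.04235423] 10.281623969210267 29.99994356185198
```

The stylus is gripped with home pose TCP (0.5529, -0.2826, 0.1012). Next I lift it and cross to the well.

{"api": "servo_tool", "payload": {"targets": [[0,0,0.4,0,8],[0,0,1,0,8],[0,0,1.8,0,8],[0,0,2.5,0,8],[0,0,2.5,0,8]]}}

```text
time_s: 13.4
tcp_pos: [0.5555, -0.2836, 0.1812]
ee_rot: [[1.0, -0.011, 0.009], [-0.011, -1.0, -0.004], [0.009, 0.004, -1.0]]
wrist_force: [0.6, -0.3, 1.0]
gripper_width: 0.119
gripper_force: 30.0
```

{"api": "servo_tool", "payload": {"targets": [[-0.2,1.1,0,0,8],[-0.5,2.2,0,0,8],[-0.7,3.3,0,0,8],[-1,4.4,0,0,8],[-1.2,5.5,0,0,8]]}}

```text
time_s: 13.82
tcp_pos: [0.5157, -0.1163, 0.1755]
ee_rot: [[1.0, -0.013, -0.001], [-0.013, -1.0, 0.0], [-0.001, -0.0, -1.0]]
wrist_force: [1.2, -0.1, -0.6]
gripper_width: 0.118
gripper_force: 30.0
```

{"api": "servo_tool", "payload": {"targets": [[-0.2,1.1,0,0,8],[-0.5,2.2,0,0,8],[-0.6,2.74,0,0,8],[-0.6,2.74,-0.3,0,8],[-0.6,2.74,-0.8,0,8]]}}

```text
time_s: 14.23
tcp_pos: [0.4999, -0.0343, 0.1529]
ee_rot: [[1.0, -0.009, 0.004], [-0.009, -1.0, 0.001], [0.004, -0.001, -1.0]]
wrist_force: [1.1, -0.0, -0.6]
gripper_width: 0.115
gripper_force: 30.0
```

{"api": "servo_tool", "payload": {"targets": [[0,0,0,0,8],[0,0,0,0,8],[0,0,0,0,8],[0,0,0,0,8],[0,0,0,0,8]]}}

```text
time_s: 14.65
tcp_pos: [0.4994, -0.0357, 0.1527]
ee_rot: [[1.0, -0.013, 0.001], [-0.013, -1.0, 0.0], [0.001, -0.0, -1.0]]
wrist_force: [-0.2, -0.4, -0.1]
gripper_width: 0.121
gripper_force: 30.0
```

```bash
python3 - <<'E'
from h import *
s=r.sense();print(s["time_s"],s["tcp_pos"],s["wrist_force"],s["gripper_width"]*87)
w=cap("wrist");sc=cap("scene");t=s["tcp_pos"]
tip=(t[0],t[1],t[2]-.088);pr=proj(w,[tip,(.4975,-.0355,.04)]);ps=proj(sc,[tip,(.4975,-.0355,.04)]);print(pr,ps)
u,v=pr[1].astype(int);x0,y0=u-65,v-75
a=cv2.resize(w["p"][y0:y0+150,x0:x0+130],None,fx=4,fy=4,interpolation=cv2.INTER_CUBIC);print(x0,y0)
u,v=ps[1].astype(int);x1,y1=u-30,v-50
b=cv2.resize(sc["p"][y1:y1+150,x1:x1+65],None,fx=4,fy=4,interpolation=cv2.INTER_CUBIC);print(x1,y1)
cv2.imwrite("pics/tip.png",np.hstack([a,b])[:,:,::-1])
E
```

```text
14.65 [ 0.49940177 -0.03574502  0.15265827] [-0.18904    -0.3763073  -0.05252392] 10.548625756175735
[[316.87455668 253.89954118]
 [316.55703359 246.25439879]] [[344.96269494 235.46169203]
 [345.61080597 245.51167177]]
251 171
315 195
```

View pics/tip.png

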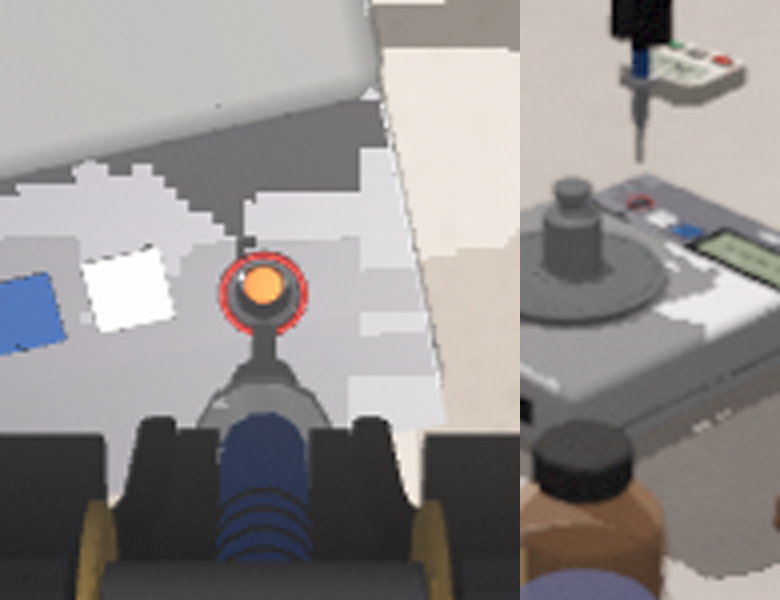

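In the wrist crop the ring and key centre on about (316.6,244) and the tip end on about (316.6,252). In the scene crop the tip is at (345,235), exactly as predicted from the TCP, with the ring right below it at (345,246). The tip is aligned within about 0.5 mm, so I'll descend.

{"api": "servo_tool", "payload": {"targets": [[0,0,-0.2,0,8],[0,0,-0.4,0,8],[0,0,-0.6,0,8],[0,0,-0.8,0,8],[0,0,-0.88,0,8]]}}

```text
time_s: 15.17
tcp_pos: [0.4981, -0.0355, 0.1243]
ee_rot: [[1.0, -0.012, -0.002], [-0.012, -1.0, -0.0], [-0.002, 0.0, -1.0]]
wrist_force: [-0.4, 0.5, -0.2]
gripper_width: 0.118
gripper_force: 30.0
```

{"api": "servo_tool", "payload": {"targets": [[0,0,-0.03,0,8],[0,0,-0.06,0,8],[0,0,-0.09,0,8],[0,0,-0.1,0,8],[0,0,-0.1,0,8]]}}

```text
time_s: 15.58
tcp_pos: [0.499, -0.0353, 0.1229]
ee_rot: [[1.0, -0.012, 0.0], [-0.012, -1.0, 0.0], [0.0, -0.0, -1.0]]
wrist_force: [0.0, 0.4, 0.1]
gripper_width: 0.117
gripper_force: 30.0
```

{"api": "servo_tool", "payload": {"targets": [[0,0,-0.02,0,8],[0,0,-0.03,0,8],[0,0,-0.04,0,8],[0,0,-0.05,0,8],[0,0,-0.05,0,8]]}}

```text
time_s: 16.0
tcp_pos: [0.4991, -0.0354, 0.1215]
ee_rot: [[1.0, -0.012, 0.001], [-0.012, -1.0, -0.0], [0.001, 0.0, -1.0]]
wrist_force: [0.9, -0.3, 1.6]
gripper_width: 0.117
gripper_force: 30.0
```

{"api": "servo_tool", "payload": {"targets": [[0,0,-0.02,0,8],[0,0,-0.03,0,8],[0,0,-0.04,0,8],[0,0,-0.04,0,8],[0,0,-0.04,0,8]]}}

```text
time_s: 16.42
tcp_pos: [0.4992, -0.0353, 0.1203]
ee_rot: [[1.0, -0.012, 0.001], [-0.012, -1.0, 0.0], [0.001, -0.0, -1.0]]
wrist_force: [-0.4, -1.1, 3.2]
gripper_width: 0.12
gripper_force: 30.0
```

{"api": "servo_tool", "payload": {"targets": [[0,0,-0.02,0,8],[0,0,-0.04,0,8],[0,0,-0.04,0,8],[0,0,-0.04,0,8],[0,0,-0.04,0,8]]}}

```text
time_s: 16.83
tcp_pos: [0.4991, -0.0354, 0.119]
ee_rot: [[1.0, -0.012, 0.0], [-0.012, -1.0, -0.0], [0.0, 0.0, -1.0]]
wrist_force: [-1.7, 0.2, 4.4]
gripper_width: 0.122
gripper_force: 30.0
```

{"api": "servo_tool", "payload": {"targets": [[0,0,-0.015,0,8],[0,0,-0.015,0,8],[0,0,-0.015,0,8],[0,0,-0.015,0,8],[0,0,-0.015,0,8]]}}

```text
time_s: 17.25
tcp_pos: [0.4992, -0.0354, 0.1187]
ee_rot: [[1.0, -0.012, 0.001], [-0.012, -1.0, -0.0], [0.001, 0.0, -1.0]]
wrist_force: [-0.9, 0.3, 5.6]
gripper_width: 0.119
gripper_force: 30.0
```

{"api": "servo_tool", "payload": {"targets": [[0,0,-0.01,0,8],[0,0,-0.01,0,8],[0,0,-0.01,0,8],[0,0,-0.01,0,8],[0,0,-0.01,0,8]]}}

```text
time_s: 17.67
tcp_pos: [0.4992, -0.0354, 0.1186]
ee_rot: [[1.0, -0.012, 0.001], [-0.012, -1.0, -0.0], [0.001, 0.0, -1.0]]
wrist_force: [-0.8, 0.9, 6.7]
gripper_width: 0.114
gripper_force: 30.0
```

{"api": "servo_tool", "payload": {"targets": [[0,0,0,0,8],[0,0,0,0,8],[0,0,0,0,8],[0,0,0,0,8],[0,0,0,0,8]]}}

```text
time_s: 18.08
tcp_pos: [0.4992, -0.0354, 0.1186]
ee_rot: [[1.0, -0.011, 0.001], [-0.011, -1.0, -0.0], [0.001, 0.0, -1.0]]
wrist_force: [-2.2, -0.4, 6.3]
gripper_width: 0.117
gripper_force: 30.0
```

{"api": "servo_tool", "payload": {"targets": [[0,0,0,0,8],[0,0,0,0,8],[0,0,0,0,8],[0,0,0,0,8],[0,0,0,0,8]]}}

```text
time_s: 18.5
tcp_pos: [0.4993, -0.0354, 0.1186]
ee_rot: [[1.0, -0.011, 0.001], [-0.011, -1.0, -0.0], [0.001, 0.0, -1.0]]
wrist_force: [-1.4, 0.1, 7.0]
gripper_width: 0.115
gripper_force: 30.0
```

The key is fully down at about 6.5 N and was held for over 1 s. Retracting and returning to the stand.

{"api": "servo_tool", "payload": {"targets": [[0,0,0.15,0,8],[0,0,0.5,0,8],[0,0,1.2,0,8],[0,0,2,0,8],[0,0,2.3,0,8]]}}

```text
time_s: 18.92
tcp_pos: [0.4998, -0.0353, 0.1893]
ee_rot: [[1.0, -0.012, 0.003], [-0.012, -1.0, 0.0], [0.003, -0.0, -1.0]]
wrist_force: [0.9, 0.3, -0.0]
gripper_width: 0.121
gripper_force: 30.0
```

{"api": "servo_tool", "payload": {"targets": [[0.25,-1.1,0,0,8],[0.5,-2.2,0,0,8],[0.75,-3.3,0,0,8],[1,-4.4,0,0,8],[1.2,-5.5,0,0,8]]}}

```text
time_s: 19.33
tcp_pos: [0.5345, -0.2016, 0.1859]
ee_rot: [[1.0, -0.012, -0.002], [-0.012, -1.0, 0.001], [-0.002, -0.001, -1.0]]
wrist_force: [0.4, 0.5, -0.4]
gripper_width: 0.117
gripper_force: 30.0
```

{"api": "servo_tool", "payload": {"targets": [[0.25,-1.1,0,0,8],[0.5,-2.2,0,0,8],[0.58,-2.74,0,0,8],[0.58,-2.74,0,0,8],[0.58,-2.74,0,0,8]]}}

```text
time_s: 19.75
tcp_pos: [0.5514, -0.283, 0.1852]
ee_rot: [[1.0, -0.014, -0.003], [-0.014, -1.0, 0.002], [-0.003, -0.001, -1.0]]
wrist_force: [0.1, 0.6, -0.1]
gripper_width: 0.117
gripper_force: 30.0
```

{"api": "servo_tool", "payload": {"targets": [[0,0,0,0,8],[0,0,0,0,8],[0,0,0,0,8],[0,0,0,0,8],[0,0,0,0,8]]}}

```text
time_s: 20.17
tcp_pos: [0.5524, -0.2818, 0.1874]
ee_rot: [[1.0, -0.011, 0.0], [-0.011, -1.0, 0.0], [0.0, -0.0, -1.0]]
wrist_force: [-0.5, -0.4, -0.2]
gripper_width: 0.111
gripper_force: 30.0
```

```bash
python3 - <<'E'
from h import *
s=r.sense();t=s["tcp_pos"];print(s["time_s"],t,(np.array([.5529,-.2826,.1012])-t)/.03,s["ee_rot"][0])
E
```

```text
20.1667 [ 0.55244354 -0.28180773  0.18737039] [ 0.01521542 -0.02640901 -2.87234645] [ 9.99942629e-01 -1.07060116e-02  3.45192355e-04]
```

{"api": "servo_tool", "payload": {"targets": [[0.02,-0.025,-0.3,0,8],[0.02,-0.025,-0.6,0,8],[0.02,-0.025,-0.9,0,8],[0.02,-0.025,-1.1,0,8],[0.02,-0.025,-1.1,0,8]]}}

```text
time_s: 20.58
tcp_pos: [0.5516, -0.2829, 0.1515]
ee_rot: [[1.0, -0.012, -0.004], [-0.012, -1.0, 0.002], [-0.004, -0.001, -1.0]]
wrist_force: [-0.5, -1.2, -0.3]
gripper_width: 0.12
gripper_force: 30.0
```

{"api": "servo_tool", "payload": {"targets": [[0,0,-0.1,0,8],[0,0,-0.2,0,8],[0,0,-0.3,0,8],[0,0,-0.4,0,8],[0,0,-0.5,0,8]]}}

```text
time_s: 21.0
tcp_pos: [0.553, -0.2834, 0.139]
ee_rot: [[1.0, -0.012, 0.0], [-0.012, -1.0, -0.0], [0.0, 0.0, -1.0]]
wrist_force: [-0.2, -0.1, -1.2]
gripper_width: 0.116
gripper_force: 30.0
```

{"api": "servo_tool", "payload": {"targets": [[0,0,-0.15,0,8],[0,0,-0.3,0,8],[0,0,-0.45,0,8],[0,0,-0.5,0,8],[0,0,-0.5,0,8]]}}

```text
time_s: 21.42
tcp_pos: [0.5526, -0.2832, 0.1233]
ee_rot: [[1.0, -0.012, -0.001], [-0.012, -1.0, 0.0], [-0.001, -0.0, -1.0]]
wrist_force: [0.5, -0.2, 0.5]
gripper_width: 0.116
gripper_force: 30.0
```

{"api": "servo_tool", "payload": {"targets": [[0,0.02,-0.15,0,8],[0,0.02,-0.3,0,8],[0,0.02,-0.45,0,8],[0,0.02,-0.6,0,8],[0,0.02,-0.67,0,8]]}}

```text
time_s: 21.83
tcp_pos: [0.5525, -0.2826, 0.103]
ee_rot: [[1.0, -0.012, -0.001], [-0.012, -1.0, 0.0], [-0.001, -0.0, -1.0]]
wrist_force: [0.0, 0.0, -1.5]
gripper_width: 0.117
gripper_force: 30.0
```

{"api": "servo_tool", "payload": {"targets": [[0,0,-0.02,0,8],[0,0,-0.03,0,8],[0,0,-0.04,0,8],[0,0,-0.04,0,8],[0,0,-0.04,0,8]]}}

```text
time_s: 22.25
tcp_pos: [0.5531, -0.2828, 0.1031]
ee_rot: [[1.0, -0.012, 0.0], [-0.012, -1.0, -0.0], [0.0, 0.0, -1.0]]
wrist_force: [0.3, -0.8, -0.6]
gripper_width: 0.116
gripper_force: 30.0
```

{"api": "servo_tool", "payload": {"targets": [[0,0,-0.02,0,8],[0,0,-0.04,0,8],[0,0,-0.05,0,8],[0,0,-0.05,0,8],[0,0,-0.05,0,8]]}}

```text
time_s: 22.67
tcp_pos: [0.5529, -0.2827, 0.1013]
ee_rot: [[1.0, -0.012, -0.0], [-0.012, -1.0, -0.0], [-0.0, 0.0, -1.0]]
wrist_force: [0.1, 0.7, -0.0]
gripper_width: 0.118
gripper_force: 30.0
```

{"api": "servo_tool", "payload": {"targets": [[0,0,-0.01,0,8],[0,0,-0.02,0,8],[0,0,-0.02,0,8],[0,0,-0.02,0,8],[0,0,-0.02,0,8]]}}

```text
time_s: 23.08
tcp_pos: [0.553, -0.2828, 0.1012]
ee_rot: [[1.0, -0.012, 0.0], [-0.012, -1.0, -0.0], [0.0, 0.0, -1.0]]
wrist_force: [-0.8, 1.3, 3.9]
gripper_width: 0.12
gripper_force: 30.0
```

The collar is seated (3.9 N at the home height). I'll release, retreat upward and check.

{"api": "servo_tool", "payload": {"targets": [[0,0,0.01,0,11],[0,0,0.01,0,14],[0,0,0.01,0,20],[0,0,0.01,0,30],[0,0,0.01,0,40]]}}

```text
time_s: 23.5
tcp_pos: [0.5528, -0.2827, 0.1006]
ee_rot: [[1.0, -0.012, -0.0], [-0.012, -1.0, 0.0], [-0.0, -0.0, -1.0]]
wrist_force: [0.7, -0.1, 0.3]
gripper_width: 0.298
gripper_force: 0.0
```

{"api": "servo_tool", "payload": {"targets": [[0,0,0,0,50],[0,0,0,0,50],[0,0,0.4,0,50],[0,0,1.2,0,50],[0,0,2.3,0,50]]}}

```text
time_s: 23.92
tcp_pos: [0.5512, -0.2821, 0.1678]
ee_rot: [[1.0, -0.012, -0.007], [-0.012, -1.0, 0.002], [-0.007, -0.002, -1.0]]
wrist_force: [1.1, -0.7, -0.5]
gripper_width: 0.566
gripper_force: 0.0
```

{"api": "servo_tool", "payload": {"targets": [[0,0,1,0,50],[0,0,1.8,0,50],[-1,0,2,0,50],[-2.2,0,2,0,50],[-3,0,2,0,50]]}}

```text
time_s: 24.33
tcp_pos: [0.4609, -0.2823, 0.2306]
ee_rot: [[1.0, -0.012, 0.001], [-0.012, -1.0, 0.0], [0.001, -0.0, -1.0]]
wrist_force: [0.2, 0.9, -0.1]
gripper_width: 0.577
gripper_force: 0.0
```

{"api": "servo_tool", "payload": {"targets": [[0,0,0,0,50],[0,0,0,0,50],[0,0,0,0,50],[0,0,0,0,50],[0,0,0,0,50]]}}

```text
time_s: 24.75
tcp_pos: [0.4638, -0.2827, 0.2296]
ee_rot: [[1.0, -0.011, -0.0], [-0.011, -1.0, 0.0], [-0.0, -0.0, -1.0]]
wrist_force: [0.5, -0.7, -0.5]
gripper_width: 0.575
gripper_force: 0.0
```

```bash
python3 - <<'E'
from h import *
s=r.sense();print(s["time_s"],s["tcp_pos"],s["wrist_force"])
t=cap("top");sc=cap("scene")
b=cv2.resize(sc["p"][165:365,220:465],(588,480),interpolation=cv2.INTER_CUBIC)
a=cv2.resize(t["p"][185:285,265:365],(200,200));k=cv2.resize(t["p"][215:275,430:490],(200,200))
cv2.imwrite("pics/final.png",np.hstack([b,np.vstack([a,k,np.zeros((80,200,3),np.uint8)])])[:,:,::-1])
print(proj(sc,[(.553,-.2826,.134),(.553,-.2826,.062)]))
E
```

```text
24.75 [ 0.46381324 -0.28270643  0.229616  ] [ 0.4789519  -0.70209504 -0.50232662]
[[272.55844781 177.82758171]
 [273.62301009 205.40755613]]
```

View pics/final.png

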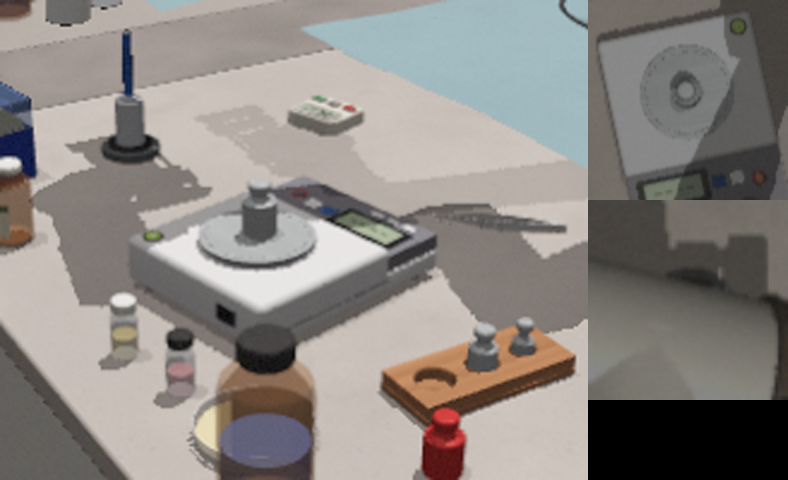

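The scene crop shows the stylus home in its stand, with its top at about (272.5,178) against a prediction of (272.6,177.8). The weight is upright in the middle of the pan and the other things are untouched.

```bash
python3 -c "
from station import r
print(r.finish_job())"
```

```text
the job is handed in; nothing more can be done
None
```

The job is handed in at about 25 s: the large weight stands mid-pan, the key was pressed fully down (about 6.5 N) and held over a second, and the stylus is back home in its stand; no verdict was returned.

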